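# Make up a receiver kit and a power kit at the electronics bench

### The job

Make up the two kits from the parts on the bench. Receiver kit, in the long tray: lay the ferrite rod centrally in both V-cradles, stand the wooden keeper block astride the rod between the cradles so that the rod cannot roll out, and stand the slim capacitor in its square pocket; power kit, in the two-pocket tray: the transformer flat on its base in the large pocket and the fat capacitor upright in the small one. Leave the multimeter and the helping-hands stand where they are.

Things in the scene. Friction and masses are not known exactly. Their poses are not given: they have to be found in the camera images.
- rod: Dark grey ferrite rod, a plain round bar 14 mm in diameter and 170 mm long, 0.13 kg, lying free on the bench (it rolls if pushed). Origin: its centre, on the axis (7 mm above the bench at the start). Its x axis runs along the rod; it may turn about x.
- keeper: Brown wooden keeper (chock): upside-down U block on two 9 mm legs, 40 mm along x, 48 mm along y, 64 mm high, 0.12 kg. The slot between the legs runs along x right through, 30 mm wide, 48 mm high: it passes over the rod in its cradles. Origin: centre of the underside, z up. Grip across its 48 mm (along y), so that the fingers straddle the rod, near the top.
- slim_can: Slim electrolytic capacitor, an upright black cylinder with aluminium top, 24 mm in diameter, 50 mm high, about 45 g. Origin: centre of the underside, z up.
- fat_can: Fat electrolytic capacitor, an upright black cylinder with aluminium top, 36 mm in diameter, 55 mm high, about 90 g. Origin: centre of the underside, z up.
- transformer: Mains transformer, a steel lamination block with copper windings on its two long sides and on top, 58 mm along its x, 44 mm along its y, 48 mm high, about 0.42 kg. Grip it across its 44 mm (along y). Origin: centre of the underside, z up.
- long_tray: Long grey tray, fixed, 150 (x) x 250 (y) mm, floor 4 mm thick, rim 12 mm high; x points about away from the robot. Origin: underside centre. Two black 90-deg V-cradles at y = -62, +62 (16 mm thick, 47 high): rod seats along y at x = +35, axis 40 above bench. Keeper: on the floor at x = 35, y = 0, slot along y. Slim capacitor: pocket at x = -40, y = 0, 46 x 50 inside, ribs 12 high.
- pocket_tray: Shorter grey-rimmed tray, fixed, 100 (x) x 190 (y) mm, floor 4 mm thick, rim and broad middle rib 12 mm high; x points about away from the robot. Origin: centre of underside. Large pocket at x = 0, y = -55: 92 (x) x 72 (y) mm inside, transformer's x goes along tray x, either way round. Small pocket for the fat capacitor at x = 0, y = +62: 60 (x) x 58 (y) mm inside.
- meter: Yellow multimeter lying on the bench at the robot's right, 150 x 78 x 34 mm; origin: centre of the underside. To be left alone.
- helping_hands: Helping-hands stand (dark iron foot 90 x 60 mm, post, cross bar 120 mm long with two clips, 110 mm high) at the robot's left; origin: centre of the underside. To be left alone.
There are look-alikes about, which are no part of the job. Several things look just like the keeper: the one meant starts farthest to the robot's right.

How it is judged:
At the end, for the whole second after the job is handed in: Rod in both cradles (axis within 8 mm across, 5 mm in height, 25 mm along, 0.1 rad); keeper upright on the tray floor astride it (13 mm across, 36 mm along, 0.35 rad); slim capacitor, transformer and fat capacitor upright inside their pockets; all released and at rest (x of rod in the frame of long_tray between 0.027 and 0.043 m and y of rod in the frame of long_tray between -0.025 and 0.025 m and z of rod in the frame of long_tray between 0.035 and 0.045 m and angle between the x axis of rod and the y axis of long_tray, either way round below 0.1 rad and x of keeper in the frame of long_tray between 0.022 and 0.048 m and y of keeper in the frame of long_tray between -0.036 and 0.036 m and z of keeper in the frame of long_tray between -0.001 and 0.009 m and angle between each of keeper, slim_can, transformer, fat_can's own z axis and vertical below 0.12 rad and angle between the x axis of keeper and the y axis of long_tray, either way round below 0.35 rad and x of slim_can in the frame of long_tray between -0.054 and -0.026 m and y of slim_can in the frame of long_tray between -0.016 and 0.016 m and z of slim_can in the frame of long_tray between 0 and 0.009 m and x of transformer in the frame of pocket_tray between -0.026 and 0.026 m and y of transformer in the frame of pocket_tray between -0.073 and -0.037 m and z of transformer in the frame of pocket_tray between 0 and 0.009 m and x of fat_can in the frame of pocket_tray between -0.014 and 0.014 m and y of fat_can in the frame of pocket_tray between 0.049 and 0.075 m and z of fat_can in the frame of pocket_tray between 0 and 0.009 m and linear speed of each of rod, keeper, slim_can, transformer, fat_can below 0.02 m/s); the robot touches nothing.
It fails at once if the multimeter is shifted more than 25 mm (distance of meter from where it was at the start of the episode above 0.025 m).
It fails at once if the helping-hands stand is shifted more than 25 mm (distance of helping_hands from where it was at the start of the episode above 0.025 m).
It also fails if it takes over 122 s, if anything falls off the work surface, if the arm or the gripper's body presses on something with over 40 N, if the wrist force passes 120 N, or if a joint passes its speed limit or range.

### The arm

A 6-joint arm with a two-finger parallel gripper is mounted at the origin on the work surface. World frame = base frame: x ahead of the robot, y to its left, z up, the work surface at z = 0. Lengths are in m, angles in rad, forces in N, time in s.
With the tool pointing down it reaches from about 0.35 to 0.975 m from the base axis. Payload 17.4 kg.
Tool frame: the origin (TCP) lies at the very end of the fingers, on their centre line; the grasp point (between the pads) lies robot.grasp_offset behind it (robot.grasp_offset is the distance from the TCP to the grasp point, in m); z points along the fingers, y is the line along which they close (so a half turn about z gives the same grasp; the last joint's range is limited). The gripper opens to 85 mm and grips with 20 to 120 N. Pads are 22 mm wide; open, the fingers measure 114 mm over their backs; the gripper's body (76 mm by 85 mm) begins 54 mm behind the grasp point. The pads swing forward as they close: fully open they stand 13 mm farther back than shut.
Start: joints at [1.294, 0.116, 1.442, -0, 1.584, -0.038], TCP at [0.16, 0.656, 0.231] pointing down, gripper open.
Joint ranges: [-2.83, 2.83], [-0.83, 2.19], [0.07, 2.5], [-1.14, 4.28], [0.01, 3], [-2.97, 2.97]. Speed limits (rad/s): [1.89, 1.89, 2.22, 3.14, 3.14, 3.14].

### API

Orientations are given as a unit quaternion [x, y, z, w].
In Python, from cell import robot gives the robot as it stands.
- The arm moves only by the shell command python3 -m inch 'ROWS' [FORCE]. ROWS is text: rows parted by semicolons, each of 7 numbers parted by spaces: the turn, a rotation vector about the tool's x, y, z in units of 5 degrees (1.0 is 5 degrees), then the shift along the tool's x, y, z in units of 25 mm (1.0 is 25 mm), then the closure, from 0 (fully open) to 1 (shut). A call has exactly 5 rows; each row shifts and turns the commanded pose from where the row before left it, along the tool's axes as they then stand; what a row does not reach is not made up. A row lasts 1/12 s, in which the tool goes at most 41.7 mm and 7.16 degrees, less where a joint would pass 70% of its speed; a pose out of reach is approached as far as the arm can. A call is refused whole if a number of a shift passes 1 or a number of a turn 1, either way. A call with a gripper value outside its range is refused whole. The fingers move at their own pace and stop on an object; FORCE is the grip in N (left out, the last holds). Time passes only in rows, so rows that do not move let the fingers close, or fill a call up. It gives the time, the measured TCP pose, the force, the opening and the grip force at its end, in the units of the state.
- robot.read_state(): the state, without advancing time (a new reading comes with each control period).
- robot.snapshot(name): name is "side" or "top" or "wrist"; returns the picture (480x640x3 uint8, blue, green, red); there is no depth.
- robot.camera_model(name): a dict with "mtx" (3x3 intrinsics, pixels), "k1" (the pictures are not rectified: a ray, as slopes to the right and down, at radius r is drawn at 1 + k1 r^2 times it, then the intrinsics apply), "view" (4x4, takes a point from world to camera coordinates). Camera axes: x right, y up, looking along -z (the intrinsics and any distortion apply to the point x, -y, -z); pixel columns grow to the right and rows downward; lengths in m; the calibration is good to about 2 mm. A picture is of the moment at which its call begins: read the wrist's pose just before it. camera_model takes no time and is no camera call; for the wrist camera it gives the pose at the moment of the call.
- robot.job_done(): hands the job in; it is judged then, once.
Trained networks look in the newest picture that a camera, given by its name, has taken for a name from the list of things; names that differ only in an ending like _2 or _b are one class to them, and where a whole thing is asked for, a point or a joint stands for the part that bears it (a point fixed in the world has none). Each returns a list of dicts, best first, with "score" (0 to 1); they miss things now and then, are a little off and sometimes report something else, mostly with a low value. They report only what shows in the picture. A call takes as long as a camera call. They do not tell look-alikes from the thing itself.
- robot.search_frame(camera, label): "rect" ([centre column, centre row, width, height] in pixels, round what is visible of it).
The state is a dict: "time_s": time; "joint_pos": joint angles; "joint_velocities": joint speeds; "joint_efforts": joint torques, N m; "eef_pos": TCP position; "orientation": TCP orientation; "ft_force": force on the tool from outside, world axes, zero at the start; "torque": the same for the moment, N m; "grip_width": opening from 0.0 (shut) to 1.0 (fully open); "finger_force": force on a finger pad.
Only numpy, scipy, OpenCV 4.12 (cv2) and the standard library are available. Lean on these libraries where they do the work, as an engineer would, in place of code of your own. Each camera call takes 0.05 s, during which the arm holds its last target. There are 200 camera calls.

## Working session

There is one attempt and no reset: what is moved stays moved. The work goes in short steps, Python scripts to look and compute and a shell command to move; the robot and the scene stay as the last step left them, time stands still between calls to the robot, and variables do not carry over. Pictures are saved under pics/ and viewed, at most 14 in all, crops included, and the job is handed in when it is done.

```bash
ls; mkdir -p pics
cat > h.py <<'E'
import numpy as np, cv2
from cell import robot
from scipy.spatial.transform import Rotation as R
def snap(n,f=None):
    cm=robot.camera_model(n); im=robot.snapshot(n)
    if f: cv2.imwrite('pics/'+f,im)
    return im,cm
def ray(cm,u,v):
    K=np.array(cm['mtx']); V=np.array(cm['view'])
    xd=np.array([(u-K[0,2])/K[0,0],(v-K[1,2])/K[1,1]]); x=xd.copy()
    for _ in range(20): x=xd/(1+cm['k1']*(x@x))
    d=V[:3,:3].T@np.array([x[0],-x[1],-1]); o=-V[:3,:3].T@V[:3,3]
    return o,d/np.linalg.norm(d)
def onz(cm,u,v,z):
    o,d=ray(cm,u,v); return o+d*(z-o[2])/d[2]
def proj(cm,p):
    K=np.array(cm['mtx']); V=np.array(cm['view']); c=V[:3,:3]@np.array(p)+V[:3,3]
    s=np.array([c[0]/-c[2],-c[1]/-c[2]]); s=s*(1+cm['k1']*(s@s)); return K[0,0]*s[0]+K[0,2],K[1,1]*s[1]+K[1,2]
def tri(a,b):
    (o1,d1),(o2,d2)=a,b
    A=np.c_[d1,-d2]; t=np.linalg.lstsq(A,o2-o1,rcond=None)[0]
    p,q=o1+t[0]*d1,o2+t[1]*d2; return (p+q)/2,np.linalg.norm(p-q)
E
python3 - <<'E'
from h import *
np.set_printoptions(precision=4,suppress=True)
print(robot.read_state(),robot.grasp_offset)
for c in('top','side','wrist'):
    im,cm=snap(c,c+'0.png'); print(c,cm)
    if c=='wrist':continue
    for l in('rod','keeper','slim_can','fat_can','transformer','long_tray','pocket_tray','meter','helping_hands'):
        r=robot.search_frame(c,l)
        print(l,[(np.round(x['rect']).astype(int).tolist(),round(x['score'],2),onz(cm,*x['rect'][:2],0.03)[:2].round(3).tolist()) for x in r])
E
```

```text
pics
{'time_s': 0.0, 'joint_pos': array([ 1.2942,  0.1165,  1.4423,  0.    ,  1.584 , -0.0378]), 'joint_velocities': array([ 0.001 , -0.0005, -0.0001, -0.0005,  0.0006,  0.0018]), 'joint_efforts': array([  0.0007, -73.2001, -63.2488,  -0.    ,   0.0065,  -0.    ]), 'eef_pos': array([0.1596, 0.6557, 0.2306]), 'orientation': array([ 0.1191,  0.9929, -0.0006, -0.0001]), 'ft_force': array([ 0.2218,  0.1935, -0.3204]), 'torque': array([ 0.0368,  0.0403, -0.0042]), 'finger_force': 0.0, 'grip_width': 1.0031878424623955} 0.0187
top {'mtx': array([[456.0249,   0.    , 320.0946],
       [  0.    , 456.0249, 243.2454],
       [  0.    ,   0.    ,   1.    ]]), 'k1': -0.08091911566163817, 'view': array([[-0.0151, -0.9999,  0.0007, -0.0006],
       [ 0.9976, -0.015 ,  0.0682, -0.5451],
       [-0.0682,  0.0017,  0.9977, -1.1157],
       [ 0.    ,  0.    ,  0.    ,  1.    ]])}
rod [([382, 189, 66, 14], 0.69, [0.678, -0.164])]
keeper [([154, 194, 26, 23], 0.87, [0.673, 0.406]), ([196, 222, 29, 24], 0.64, [0.602, 0.299]), ([144, 237, 31, 25], 0.57, [0.566, 0.432]), ([433, 206, 26, 28], 0.44, [0.634, 
[... 1109 characters left out ...]
87, [0.695, -0.013]), ([304, 333, 86, 69], 0.73, [0.423, -0.271])]
transformer [([400, 318, 33, 38], 0.72, [0.631, -0.309])]
long_tray []
pocket_tray [([304, 335, 82, 69], 0.79, [0.422, -0.277])]
meter [([407, 418, 86, 81], 0.62, [0.496, -0.541])]
helping_hands [([218, 177, 33, 35], 0.87, [0.478, 0.53]), ([303, 335, 88, 72], 0.55, [0.42, -0.276])]
wrist {'mtx': array([[357.1022,   0.    , 314.918 ],
       [  0.    , 357.1022, 233.6984],
       [  0.    ,   0.    ,   1.    ]]), 'k1': -0.01566221089519401, 'view': array([[ 0.2363,  0.9717,  0.0002, -0.6743],
       [-0.918 ,  0.2233, -0.3278,  0.0429],
       [-0.3185,  0.0773,  0.9448, -0.3811],
       [ 0.    ,  0.    ,  0.    ,  1.    ]])}
```

View pics/top0.png

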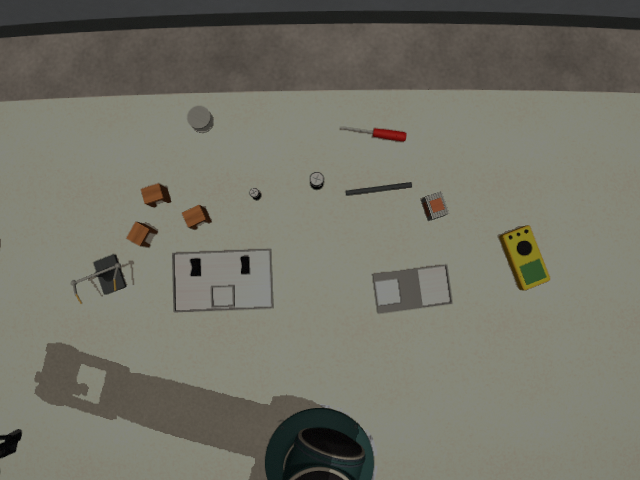

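View pics/side0.png

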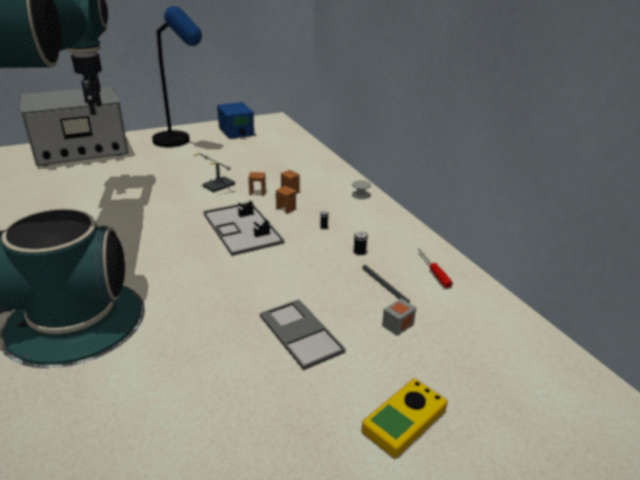

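Top view: the keeper look-alikes are at (154,194), (141,234) and (196,216). The rightmost, (196,216), is the one meant. The detector's keeper hit at (433,206) is really the transformer. The rod is at (378,189), the slim can at (255,194) and the fat can at (316,180). The grey puck at (200,119) and the screwdriver at (390,134) are distractors. I'll move the wrist camera over the tray and keepers and look closer.

```bash
cat > go.py <<'E'
# python3 go.py x y z yawdeg(of tool y axis in world, mod 180): prints turn + shift left, tool axes after turn, in row units
import sys; from h import *
x,y,z,yaw=map(float,sys.argv[1:])
s=robot.read_state(); r=R.from_quat(s['orientation']); m=r.as_matrix()
cur=np.degrees(np.arctan2(m[1,1],m[0,1])); d=(yaw-cur+90)%180-90
t=-d
fin=R.from_euler('z',d,degrees=True)*r
print('turn z %.2f units  shift'%(t/5),(fin.as_matrix().T@(np.array([x,y,z])-s['eef_pos'])/0.025).round(2),'tilt',(r.as_rotvec()*0).sum(),m[2,2].round(4),'j6',s['joint_pos'][5].round(2),'t',s['time_s'])
E
python3 -m inch '0 0 -.9 0 0 -1 0;0 0 -.9 0 0 -1 0;0 0 -.9 0 0 -1 0;0 0 0 -.8 -1 -1 0;0 0 0 -.8 -1 0 0'
python3 -m inch '0 0 0 -.8 -1 0 0;0 0 0 -.8 -1 0 0;0 0 0 -.8 -1 0 0;0 0 0 -.8 -1 0 0;0 0 0 -.8 -1 0 0'
python3 -m inch '0 0 0 -.8 -1 0 0;0 0 0 -.8 -1 0 0;0 0 0 -.8 -1 0 0;0 0 0 -.8 -1 0 0;0 0 0 -.8 -1 0 0'
python3 -m inch '0 0 0 -.8 -1 0 0;0 0 0 -.8 -1 0 0;0 0 0 0 -1 0 0;0 0 0 0 0 0 0;0 0 0 0 0 0 0'
python3 - <<'E'
from h import *
s=robot.read_state(); print(s['eef_pos'],s['joint_pos'],s['joint_velocities'])
im,cm=snap('wrist','w1.png')
np.save('w1cm.npy',cm,allow_pickle=True)
for l in('keeper','slim_can','fat_can','long_tray'):
    print(l,[(np.round(x['rect']).astype(int).tolist(),round(x['score'],2),onz(cm,*x['rect'][:2],0.03)[:2].round(3).tolist()) for x in robot.search_frame('wrist',l)])
E
```

```text
time_s: 1.47
eef_pos: [0.1994, 0.6062, 0.3364]
orientation: [0.0, 1.0, 0.003, 0.001]
ft_force: [1.5, 0.5, 1.1]
grip_width: 0.998
finger_force: 0.0
time_s: 1.88
eef_pos: [0.2998, 0.4791, 0.3314]
orientation: [0.001, 1.0, 0.0, 0.0]
ft_force: [-0.5, 0.1, 0.4]
grip_width: 0.999
finger_force: 0.0
time_s: 2.3
eef_pos: [0.3994, 0.3537, 0.3315]
orientation: [0.002, 1.0, 0.0, 0.0]
ft_force: [0.7, 0.6, -0.9]
grip_width: 0.994
finger_force: 0.0
time_s: 2.72
eef_pos: [0.4388, 0.279, 0.3316]
orientation: [0.003, 1.0, 0.0, 0.0]
ft_force: [0.5, 0.2, 0.4]
grip_width: 0.999
finger_force: 0.0
[0.4387538  0.27904522 0.33163573] [ 5.17367237e-01 -2.31374254e-01  1.61365706e+00  7.07843294e-05
  1.75863014e+00 -1.04818398e+00] [ 0.0333985   0.01270034 -0.00814452  0.00340584 -0.0035834   0.01573151]
keeper [([328, 306, 43, 60], 0.8, [0.617, 0.296]), ([397, 338, 46, 53], 0.73, [0.672, 0.399]), ([430, 277, 57, 62], 0.71, [0.573, 0.437])]
slim_can [([229, 337, 24, 34], 0.56, [0.668, 0.151])]
fat_can [([128, 357, 42, 38], 0.88, [0.703, -0.004]), ([4, 189, 6, 28], 0.43, [0.446, -0.118]), ([45, 338, 88, 16], 0.18, [0.671, -0.123])]
long_tray [([281, 189, 192, 118], 0.95, [0.449, 0.236])]
```

View pics/w1.png

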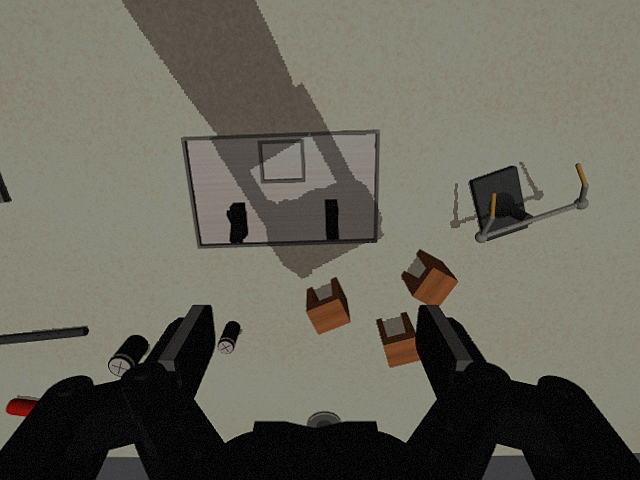

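The wrist view shows the tray corners at (183,139), (379,130), (379,241) and (199,247), with the cradles at (237,222) and (332,219). The keeper meant is at (328,306), and its slot opens toward the robot. The other two are at (398,340) and (430,277).

Run:
```python
from h import *
np.set_printoptions(precision=4,suppress=True)
cm=np.load('w1cm.npy',allow_pickle=True).item(); tc=robot.camera_model('top')
im=cv2.imread('pics/w1.png'); cv2.imwrite('pics/w1c.png',cv2.resize(im[120:370,170:450],None,fx=2.8,fy=2.4,interpolation=cv2.INTER_CUBIC))
P=[onz(cm,*p,.012) for p in[(183,139),(379,130),(379,241),(199,247)]]
print('wrist tray',np.array(P)[:,:2],np.mean(P,0),[np.linalg.norm(P[i]-P[i-1]) for i in range(4)])
Q=[onz(tc,*p,.012) for p in[(273,311),(174,311),(173,253),(271,249)]]
print('top tray',np.array(Q)[:,:2],np.mean(Q,0))
for a,b in zip([(183,139),(379,130),(379,241),(199,247)],[(273,308),(174,312),(173,253),(271,249)]):
    print('tri',tri(ray(cm,*a),ray(tc,*b)))
for p in[(346,192),(411,185)]: print('rod',onz(tc,*p,.007))
```

```text
wrist tray [[0.3876 0.1127]
 [0.3781 0.3588]
 [0.5258 0.3666]
 [0.5334 0.1168]] [0.4562 0.2387 0.012 ] [np.float64(0.1458723249454924), np.float64(0.2462394411250122), np.float64(0.1478989267496466), np.float64(0.2499551849755461)]
top tray [[0.3786 0.1106]
 [0.3811 0.3592]
 [0.5264 0.3621]
 [0.5329 0.1142]] [0.4548 0.2365 0.012 ]
tri (array([0.3868, 0.1112, 0.0087]), np.float64(0.002104045650257675))
tri (array([0.3784, 0.359 , 0.0117]), np.float64(0.000654011079019112))
tri (array([0.5275, 0.3662, 0.0049]), np.float64(0.0037683991731258847))
tri (array([0.5339, 0.1151, 0.0087]), np.float64(0.0019107509713549146))
rod [ 0.6751 -0.0765  0.007 ]
rod [ 0.691  -0.2426  0.007 ]
```

View pics/w1c.png

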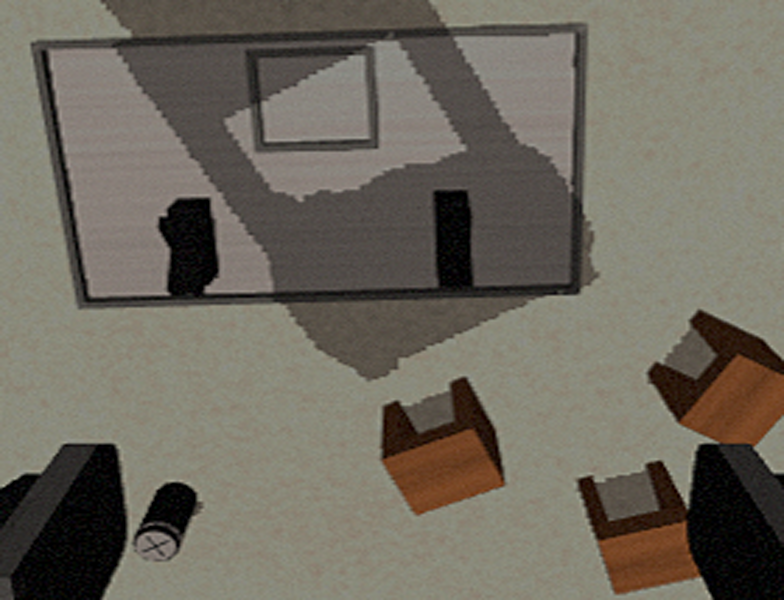

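The crop gives the keeper's top-face corners at (383,459), (478,430), (504,485) and (418,515), and the pocket frame at (258–375, 55–145). The two triangulated tray edges agree with the stated size. I'll fetch the rod first, turning on the way.

```bash
for i in 1 2 3; do python3 -m inch '0 0 1 0 0 0 .5;0 0 1 0 0 0 .5;0 0 1 0 0 0 .5;0 0 1 0 0 0 .5;0 0 1 0 0 0 .5' >/dev/null; done
python3 -m inch '0 0 1 0 0 0 .5;0 0 .9 0 0 0 .5;0 0 0 0 0 0 .5;0 0 0 0 0 0 .5;0 0 0 0 0 0 .5'
python3 go.py 0.683 -0.14 0.2 5.5
python3 - <<'E'
from h import *
np.set_printoptions(precision=4,suppress=True)
cm=np.load('w1cm.npy',allow_pickle=True).item()
C=[(383,459),(478,430),(504,485),(418,515)]
P=np.array([onz(cm,u/2.8+170,v/2.4+120,.064) for u,v in C]); print(P,P.mean(0),[np.linalg.norm(P[i]-P[i-1]) for i in range(4)])
for i in range(4):
    d=P[i]-P[i-1]; print(np.degrees(np.arctan2(d[1],d[0])))
E
```

```text
time_s: 4.63
eef_pos: [0.4384, 0.2803, 0.3312]
orientation: [0.672, 0.74, -0.0, -0.0]
ft_force: [0.4, 0.1, 0.6]
grip_width: 0.501
finger_force: 0.0
turn z 0.00 units  shift [-17.67   8.13   5.25] tilt 0.0 -1.0 j6 0.42 t 4.6333
[[0.6047 0.2669 0.064 ]
 [0.5869 0.3113 0.064 ]
 [0.6216 0.3243 0.064 ]
 [0.6409 0.2834 0.064 ]] [0.6135 0.2965 0.064 ] [np.float64(0.03980953966565794), np.float64(0.047782797128824335), np.float64(0.037041681438421015), np.float64(0.045312129260698615)]
-155.61579640539836
111.84032151004259
20.623715144642162
-64.69674817725382
```

```bash
for i in 1 2 3; do python3 -m inch '0 0 0 -1 .46 .25 .5;0 0 0 -1 .46 .25 .5;0 0 0 -1 .46 .25 .5;0 0 0 -1 .46 .25 .5;0 0 0 -1 .46 .25 .5' >/dev/null; done
python3 -m inch '0 0 0 -1 .46 .25 .5;0 0 0 -1 .46 .5 .5;0 0 0 -.6 .3 .5 .5;0 0 0 0 0 .3 .5;0 0 0 0 0 0 .5'
python3 - <<'E'
from h import *
im,cm=snap('wrist','w2.png'); np.save('w2cm.npy',cm,allow_pickle=True)
for l in('rod','fat_can','slim_can','transformer','pocket_tray'):
    print(l,[(np.round(x['rect']).astype(int).tolist(),round(x['score'],2),onz(cm,*x['rect'][:2],0.03)[:2].round(3).tolist()) for x in robot.search_frame('wrist',l)])
E
```

```text
time_s: 6.3
eef_pos: [0.681, -0.1397, 0.1961]
orientation: [0.673, 0.739, -0.001, -0.002]
ft_force: [-0.4, 0.1, 0.8]
grip_width: 0.501
finger_force: 0.0
rod [([315, 220, 19, 170], 0.61, [0.681, -0.149])]
fat_can [([360, 44, 54, 60], 0.67, [0.703, -0.004])]
slim_can []
transformer [([274, 350, 31, 66], 0.89, [0.652, -0.293]), ([314, 217, 19, 171], 0.74, [0.68, -0.147]), ([174, 462, 55, 35], 0.41, [0.542, -0.466])]
pocket_tray [([66, 268, 128, 168], 0.61, [0.448, -0.22])]
```

View pics/w2.png

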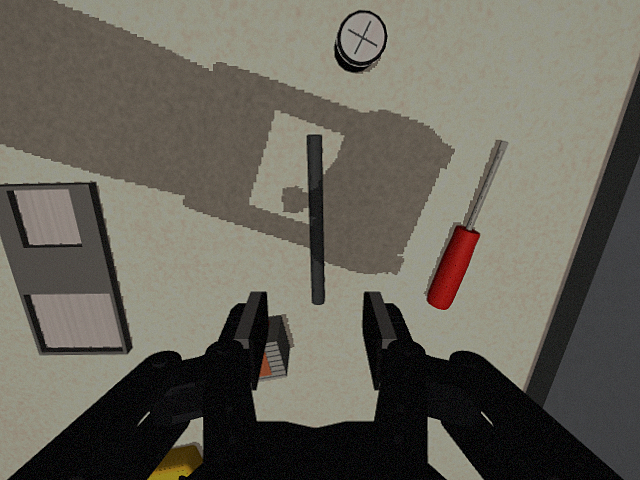

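The rod runs from (315,135) to (318,303), midway between the fingers. The fat can's top is at (361,38) and the pocket tray is on the left.

```bash
python3 - <<'E'
from h import *
np.set_printoptions(precision=4,suppress=True)
cm=np.load('w2cm.npy',allow_pickle=True).item(); tc=robot.camera_model('top')
a,b=onz(cm,315,135,.010),onz(cm,318,303,.010); print(a,b,(a+b)/2,np.linalg.norm(a-b),np.degrees(np.arctan2(*(a-b)[1::-1])))
print(tri(ray(cm,315,135),ray(tc,346,192)),tri(ray(cm,318,303),ray(tc,411,185)))
print('fat',onz(cm,361,38,.055),onz(tc,317,176.5,.055),tri(ray(cm,361,38),ray(tc,317,176.5)))
E
python3 go.py 0.684 -0.158 0.06 5.5
```

```text
[ 0.6743 -0.077   0.01  ] [ 0.6933 -0.2457  0.01  ] [ 0.6838 -0.1613  0.01  ] 0.16977765010784662 96.43684513817527
(array([ 0.6743, -0.0766,  0.0113]), np.float64(0.0006659913879530299)) (array([ 0.6912, -0.2416,  0.0155]), np.float64(0.0038593827375308426))
fat [ 0.7005 -0.0046  0.055 ] [ 0.7056 -0.0037  0.055 ] (array([ 0.7015, -0.005 ,  0.065 ]), np.float64(0.004666367335767179))
turn z -0.02 units  shift [-0.78  0.02  5.6 ] tilt 0.0 -1.0 j6 -0.33 t 6.6
```

```bash
python3 -m inch '0 0 -.2 -.5 .05 .9 .5;0 0 0 -.4 .02 1 .5;0 0 0 0 0 1 .5;0 0 0 0 0 1 .5;0 0 0 0 0 1 .5'
python3 -m inch '0 0 0 0 0 1 .5;0 0 0 0 0 1 .5;0 0 0 0 0 .5 .5;0 0 0 0 0 .3 .5;0 0 0 0 0 0 .5'; python3 go.py 0.6838 -0.1613 0.003 6.4
```

```text
time_s: 7.02
eef_pos: [0.6855, -0.1613, 0.076]
orientation: [0.667, 0.745, 0.0, 0.001]
ft_force: [0.2, -0.5, 0.4]
grip_width: 0.499
finger_force: 0.0
time_s: 7.43
eef_pos: [0.685, -0.1612, 0.0055]
orientation: [0.667, 0.745, -0.0, -0.001]
ft_force: [0.3, 0.3, 0.1]
grip_width: 0.501
finger_force: 0.0
turn z -0.01 units  shift [ 0.   -0.05  0.1 ] tilt 0.0 -1.0 j6 -0.38 t 7.4333
```

```bash
python3 -m inch '0 0 0 0 -.04 .08 .8;0 0 0 0 0 0 1;0 0 0 0 0 0 1;0 0 0 0 0 0 1;0 0 0 0 0 0 1' 50
python3 -m inch '0 0 0 0 0 0 1;0 0 0 0 0 0 1;0 0 0 0 0 -.5 1;0 0 0 0 0 -1 1;0 0 0 0 0 -1 1'
python3 -m inch '0 0 0 0 0 -1 1;0 0 0 0 0 -1 1;0 0 0 0 0 -.8 1;0 0 0 0 0 0 1;0 0 0 0 0 0 1'; python3 go.py 0.491 0.239 0.14 2
```

```text
time_s: 7.85
eef_pos: [0.6851, -0.1618, 0.006]
orientation: [0.667, 0.745, 0.0, 0.001]
ft_force: [-1.3, 0.9, 7.6]
grip_width: 0.13
finger_force: 49.0
time_s: 8.27
eef_pos: [0.6839, -0.1615, 0.0678]
orientation: [0.667, 0.745, -0.0, -0.001]
ft_force: [0.5, 0.1, -1.9]
grip_width: 0.134
finger_force: 49.0
time_s: 8.68
eef_pos: [0.6849, -0.1618, 0.1389]
orientation: [0.667, 0.745, 0.001, 0.001]
ft_force: [0.5, 0.1, -2.2]
grip_width: 0.13
finger_force: 49.0
turn z 0.86 units  shift [16.29 -7.19 -0.08] tilt 0.0 -1.0 j6 -0.38 t 8.6833
```

```bash
python3 -m inch '0 0 .86 0 0 0 1;0 0 0 1 -.44 0 1;0 0 0 1 -.44 0 1;0 0 0 1 -.44 0 1;0 0 0 1 -.44 0 1' >/dev/null
for i in 1 2; do python3 -m inch '0 0 0 1 -.44 0 1;0 0 0 1 -.44 0 1;0 0 0 1 -.44 0 1;0 0 0 1 -.44 0 1;0 0 0 1 -.44 0 1' >/dev/null; done
python3 -m inch '0 0 0 1 -.44 0 1;0 0 0 1 -.44 0 1;0 0 0 .3 -.2 0 1;0 0 0 0 0 0 1;0 0 0 0 0 0 1'
python3 go.py 0.491 0.239 0.14 2
python3 - <<'E'
from h import *
im,cm=snap('wrist','w3.png'); np.save('w3cm.npy',cm,allow_pickle=True)
E
```

```text
time_s: 10.35
eef_pos: [0.4888, 0.239, 0.1361]
orientation: [0.694, 0.72, -0.001, -0.0]
ft_force: [0.8, 0.2, -1.1]
grip_width: 0.133
finger_force: 49.0
turn z 0.02 units  shift [-0.    0.09 -0.16] tilt 0.0 -1.0 j6 0.37 t 10.35
```

View pics/w3.png

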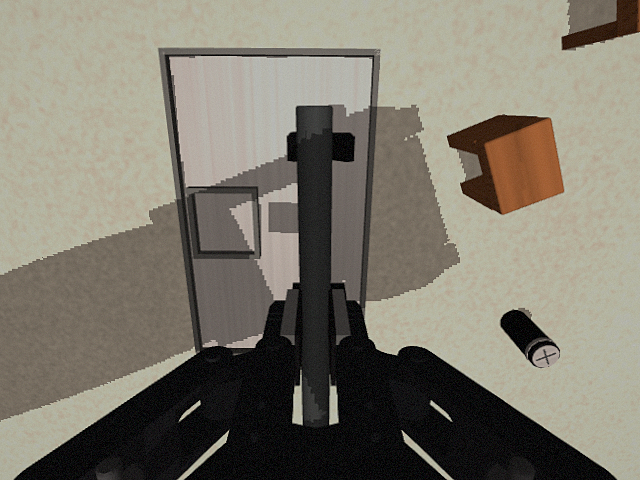

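Run:
```python
from h import *
np.set_printoptions(precision=4,suppress=True)
cm=np.load('w3cm.npy',allow_pickle=True).item()
for n,u,v,z in[('crL',288,140,.047),('crR',355,140,.047),('crTopFar',340,133,.047),('crTopNear',345,161,.047),('cor',160,50,.012),('cor',380,50,.012),('rimR',361,313,.012),('rimL',190,300,.012),('pTL',190,189,.012),('pTR',257,188,.012),('pBR',259,256,.012),('pBL',195,258,.012),('rodend',315,107,.147),('rodend2',315,427,.147)]:
    print(n,onz(cm,u,v,z)[:2])
```

```text
crL [0.4693 0.3043]
crR [0.5115 0.3058]
crTopFar [0.5018 0.3097]
crTopNear [0.506  0.2925]
cor [0.3795 0.3577]
cor [0.528  0.3628]
rimR [0.5311 0.1596]
rimL [0.3851 0.1667]
pTL [0.3927 0.2626]
pTR [0.4437 0.2652]
pBR [0.4444 0.2094]
pBL [0.3923 0.2057]
rodend [0.4857 0.3239]
rodend2 [0.491 0.178]
```

```bash
python3 -m inch '0 0 0 0 .14 .5 1;0 0 0 0 0 1 1;0 0 0 0 0 1 1;0 0 0 0 0 .8 1;0 0 0 0 0 .3 1'
python3 -m inch '0 0 0 0 0 .15 1;0 0 0 0 0 .1 1;0 0 0 0 0 0 1;0 0 0 0 0 0 1;0 0 0 0 0 0 1'
python3 go.py 0.4925 0.238 0.037 2
```

```text
time_s: 10.82
eef_pos: [0.4917, 0.2377, 0.0426]
orientation: [0.695, 0.719, -0.002, -0.001]
ft_force: [-0.3, -0.1, -2.4]
grip_width: 0.132
finger_force: 49.0
time_s: 11.23
eef_pos: [0.4932, 0.2395, 0.0416]
orientation: [0.695, 0.719, 0.001, 0.0]
ft_force: [1.3, -0.1, -0.7]
grip_width: 0.138
finger_force: 49.0
turn z 0.00 units  shift [-0.06 -0.03  0.18] tilt 0.0 -1.0 j6 0.37 t 11.2333
```

```bash
python3 -m inch '0 0 0 0 0 .1 1;0 0 0 0 0 .05 1;0 0 0 0 0 0 1;0 0 0 0 0 0 1;0 0 0 0 0 0 1'
python3 -m inch '0 0 0 0 0 .08 1;0 0 0 0 0 0 1;0 0 0 0 0 0 1;0 0 0 0 0 0 1;0 0 0 0 0 0 1'
```

```text
time_s: 11.65
eef_pos: [0.4933, 0.2397, 0.0398]
orientation: [0.694, 0.72, 0.001, 0.0]
ft_force: [-13.4, -5.7, 28.1]
grip_width: 0.135
finger_force: 52.0
time_s: 12.07
eef_pos: [0.4932, 0.2399, 0.039]
orientation: [0.694, 0.72, 0.001, 0.0]
ft_force: [-22.9, -7.8, 43.7]
grip_width: 0.135
finger_force: 55.6
```

```bash
python3 -m inch '0 0 0 0 0 -.06 1;0 0 0 0 -.06 0 .9;0 0 0 0 0 0 .75;0 0 0 0 0 0 .65;0 0 0 0 0 0 .65'
python3 -m inch '0 0 0 0 0 -.3 .65;0 0 0 0 0 -1 .65;0 0 0 0 0 -1 .65;0 0 0 0 0 -1 .65;0 0 0 0 0 -1 .65'
python3 go.py 0.6135 0.2965 0.22 113.5
python3 - <<'E'
from h import *
im,cm=snap('wrist','w4.png'); np.save('w4cm.npy',cm,allow_pickle=True)
E
```

```text
time_s: 12.48
eef_pos: [0.4913, 0.2393, 0.0364]
orientation: [0.695, 0.719, 0.0, 0.0]
ft_force: [0.9, -0.4, -0.3]
grip_width: 0.351
finger_force: 0.0
time_s: 12.9
eef_pos: [0.491, 0.2392, 0.1454]
orientation: [0.695, 0.719, 0.0, 0.0]
ft_force: [0.9, 0.9, -0.8]
grip_width: 0.35
finger_force: 0.0
turn z 13.70 units  shift [ 5.41 -0.15 -2.98] tilt 0.0 -1.0 j6 0.37 t 12.9
```

View pics/w4.png

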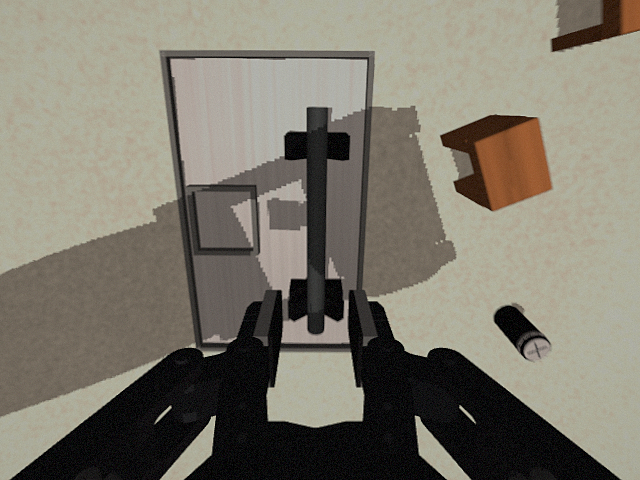

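The rod lies in both cradles, its ends at (317,107) and (316,333). The keeper's top is at about (515,165) and the slim can's top at (538,348).

```bash
for i in 1 2; do python3 -m inch '0 0 1 0 0 -.3 .3;0 0 1 0 0 -.3 .2;0 0 1 0 0 -.3 .1;0 0 1 0 0 -.3 0;0 0 1 0 0 -.3 0' >/dev/null; done
python3 -m inch '0 0 1 0 0 0 0;0 0 1 0 0 0 0;0 0 1 0 0 0 0;0 0 .7 0 0 0 0;0 0 0 0 0 0 0' >/dev/null
python3 - <<'E'
from h import *
np.set_printoptions(precision=4,suppress=True)
cm=np.load('w4cm.npy',allow_pickle=True).item(); w1=np.load('w1cm.npy',allow_pickle=True).item();tc=robot.camera_model('top')
P=np.array([onz(cm,u,v,.064) for u,v in[(539,118),(552,189),(494,211),(472,142)]]); print(P,P.mean(0),[np.linalg.norm(P[i]-P[i-1]) for i in range(4)])
for i in range(4):
    d=P[i]-P[i-1]; print(np.degrees(np.arctan2(d[1],d[0])))
print(tri(ray(cm,514,165),ray(w1,445.75/2.8+170,472.25/2.4+120)))
print('slim',onz(cm,538,348,.05),onz(w1,158/2.8+170,545/2.4+120,.05),tri(ray(cm,538,348),ray(w1,158/2.8+170,545/2.4+120)))
print('rod',onz(cm,317,107,.045),onz(cm,316,333,.045))
E
python3 go.py 0.6135 0.2965 0.20 113.5
```

```text
[[0.6229 0.3237 0.064 ]
 [0.6417 0.281  0.064 ]
 [0.607  0.2651 0.064 ]
 [0.5848 0.3081 0.064 ]] [0.6141 0.2945 0.064 ] [np.float64(0.04116735504370954), np.float64(0.04665954264788268), np.float64(0.038094166271174144), np.float64(0.04843482103713474)]
22.27518720457888
-66.293907567918
-155.31601415966628
117.33531260324773
(array([0.61  , 0.2961, 0.0699]), np.float64(0.0008517745182657762))
slim [0.673  0.1498 0.05  ] [0.6711 0.1518 0.05  ] (array([0.6691, 0.1529, 0.0538]), np.float64(0.001503057356971258))
rod [0.4892 0.325  0.045 ] [0.4948 0.1547 0.045 ]
turn z -0.03 units  shift [ 5.4  -0.15  0.76] tilt 0.0 -1.0 j6 1.57 t 14.2
```

```bash
python3 -m inch '0 0 0 1 -.03 .2 0;0 0 0 1 -.03 .2 0;0 0 0 1 -.03 .2 0;0 0 0 1 -.03 .2 0;0 0 0 1 -.03 .2 0' >/dev/null
python3 -m inch '0 0 -.1 .4 0 1 0;0 0 0 0 0 1 0;0 0 0 0 0 1 0;0 0 0 0 0 .5 0;0 0 0 0 0 0 0'
python3 go.py 0.6135 0.296 0.035 114
```

```text
time_s: 15.03
eef_pos: [0.6123, 0.2961, 0.103]
orientation: [0.978, 0.209, -0.002, 0.0]
ft_force: [-1.4, 0.3, 0.4]
grip_width: 0.999
finger_force: 0.0
turn z 0.02 units  shift [0.06 0.02 2.72] tilt 0.0 -1.0 j6 1.56 t 15.0333
```

```bash
python3 -m inch '0 0 0 .05 0 1 0;0 0 0 0 0 1 0;0 0 0 0 0 .7 0;0 0 0 0 0 0 .3;0 0 0 0 0 0 .6' 40
python3 -m inch '0 0 0 0 0 0 .6;0 0 0 0 0 0 .8;0 0 0 0 0 0 .8;0 0 0 0 0 0 .8;0 0 0 0 0 0 .8'
python3 -m inch '0 0 0 0 0 -.4 .8;0 0 0 0 0 -1 .8;0 0 0 0 0 -1 .8;0 0 0 0 0 -1 .8;0 0 0 0 0 -1 .8'
python3 go.py 0.4915 0.239 0.039 2
```

```text
time_s: 15.45
eef_pos: [0.6148, 0.2972, 0.0401]
orientation: [0.978, 0.208, 0.0, -0.0]
ft_force: [0.0, 0.4, 0.2]
grip_width: 0.749
finger_force: 0.0
time_s: 15.87
eef_pos: [0.6157, 0.2975, 0.0416]
orientation: [0.978, 0.208, 0.002, -0.0]
ft_force: [-0.3, -1.0, 8.4]
grip_width: 0.559
finger_force: 41.9
time_s: 16.28
eef_pos: [0.6146, 0.2971, 0.1517]
orientation: [0.978, 0.208, 0.001, -0.0]
ft_force: [0.0, 0.2, -0.9]
grip_width: 0.549
finger_force: 41.6
turn z -13.60 units  shift [-2.16 -5.    4.5 ] tilt 0.0 -1.0 j6 1.56 t 16.2833
```

```bash
for i in 1 2; do python3 -m inch '0 0 -1 0 0 0 .8;0 0 -1 0 0 0 .8;0 0 -1 0 0 0 .8;0 0 -1 0 0 0 .8;0 0 -1 0 0 0 .8' >/dev/null; done
python3 -m inch '0 0 -1 0 0 0 .8;0 0 -1 0 0 0 .8;0 0 -1 0 0 0 .8;0 0 -.6 0 0 0 .8;0 0 0 -.45 -1 0 .8' >/dev/null
python3 -m inch '0 0 0 -.45 -1 0 .8;0 0 0 -.45 -1 0 .8;0 0 0 -.45 -1 0 .8;0 0 0 -.36 -1 0 .8;0 0 0 0 0 0 .8'
python3 go.py 0.4915 0.239 0.105 2
python3 - <<'E'
from h import *
im,cm=snap('wrist','w5.png'); np.save('w5cm.npy',cm,allow_pickle=True)
E
```

```text
time_s: 17.95
eef_pos: [0.4888, 0.2376, 0.1505]
orientation: [0.694, 0.72, 0.001, 0.0]
ft_force: [-1.0, -0.6, -0.9]
grip_width: 0.553
finger_force: 41.9
turn z 0.01 units  shift [0.05 0.11 1.82] tilt 0.0 -1.0 j6 0.37 t 17.95
```

View pics/w5.png

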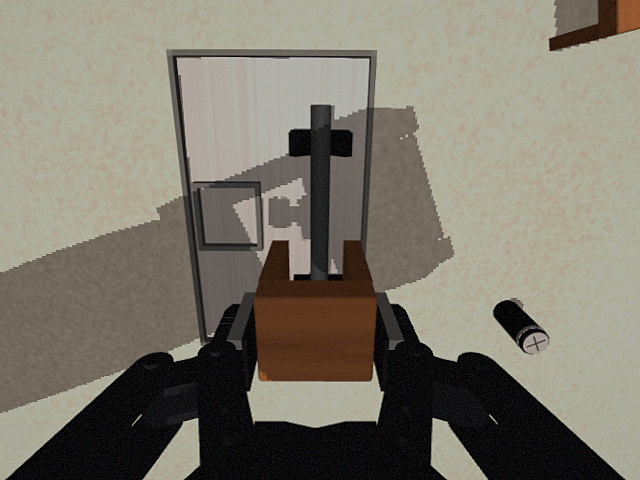

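The keeper hangs square in the fingers, with the rod at (320,200) running through its slot. I'll lower it.

```bash
python3 -m inch '0 0 0 .05 .11 .5 .8;0 0 0 0 0 1 .8;0 0 0 0 0 .8 .8;0 0 0 0 0 .7 .8;0 0 0 0 0 .5 .8'
python3 -m inch '0 0 0 0 0 .4 .8;0 0 0 0 0 .15 .8;0 0 0 0 0 0 .8;0 0 0 0 0 0 .8;0 0 0 0 0 0 .8'
```

```text
time_s: 18.42
eef_pos: [0.4944, 0.2402, 0.0589]
orientation: [0.695, 0.719, -0.001, -0.0]
ft_force: [0.3, 0.1, -1.5]
grip_width: 0.553
finger_force: 41.9
time_s: 18.83
eef_pos: [0.4948, 0.2403, 0.0485]
orientation: [0.695, 0.719, 0.001, 0.0]
ft_force: [-0.4, -0.6, -1.7]
grip_width: 0.554
finger_force: 41.8
```

```bash
python3 -m inch '0 0 0 0 -.1 .1 .8;0 0 0 0 0 .05 .8;0 0 0 0 0 0 .8;0 0 0 0 0 0 .8;0 0 0 0 0 0 .8'
python3 -m inch '0 0 0 0 0 .07 .8;0 0 0 0 0 0 .8;0 0 0 0 0 0 .8;0 0 0 0 0 0 .8;0 0 0 0 0 0 .8'
```

```text
time_s: 19.25
eef_pos: [0.4922, 0.2403, 0.0456]
orientation: [0.695, 0.719, 0.001, 0.0]
ft_force: [-4.0, -2.6, 12.8]
grip_width: 0.551
finger_force: 43.5
time_s: 19.67
eef_pos: [0.4926, 0.2404, 0.0452]
orientation: [0.695, 0.719, 0.001, 0.001]
ft_force: [-9.5, -5.1, 28.9]
grip_width: 0.551
finger_force: 45.6
```

```bash
python3 -m inch '0 0 0 0 0 -.05 .6;0 0 0 0 0 0 .3;0 0 0 0 0 0 .2;0 0 0 0 0 0 .2;0 0 0 0 0 0 .2'
python3 -m inch '0 0 0 0 0 -.4 .2;0 0 0 0 0 -1 .2;0 0 0 0 0 -1 .2;0 0 0 0 0 -1 .2;0 0 0 0 0 -1 .2'
for i in 1 2 3; do python3 -m inch '0 0 -1 0 0 0 .3;0 0 -1 0 0 0 .3;0 0 -1 0 0 0 .3;0 0 -1 0 0 0 .3;0 0 -1 0 0 0 .3' >/dev/null; done
python3 -m inch '0 0 -1 0 0 0 .3;0 0 -1 0 0 0 .3;0 0 -1 0 0 0 .3;0 0 0 0 0 0 .3;0 0 0 0 0 0 .3'
python3 go.py 0.670 0.151 0.12 92
python3 - <<'E'
from h import *
im,cm=snap('wrist','w6.png'); np.save('w6cm.npy',cm,allow_pickle=True)
E
```

```text
time_s: 20.08
eef_pos: [0.4917, 0.24, 0.0431]
orientation: [0.695, 0.719, -0.0, -0.0]
ft_force: [-0.1, -0.5, -0.8]
grip_width: 0.794
finger_force: 0.0
time_s: 20.5
eef_pos: [0.4916, 0.2399, 0.1552]
orientation: [0.695, 0.719, 0.0, 0.0]
ft_force: [0.4, 0.3, 1.2]
grip_width: 0.802
finger_force: 0.0
time_s: 22.17
eef_pos: [0.4918, 0.24, 0.1538]
orientation: [-0.016, 1.0, 0.0, 0.0]
ft_force: [0.4, -0.4, 0.6]
grip_width: 0.7
finger_force: 0.0
turn z -0.03 units  shift [-7.   -3.81  1.35] tilt 0.0 -1.0 j6 -1.2 t 22.1667
```

View pics/w6.png

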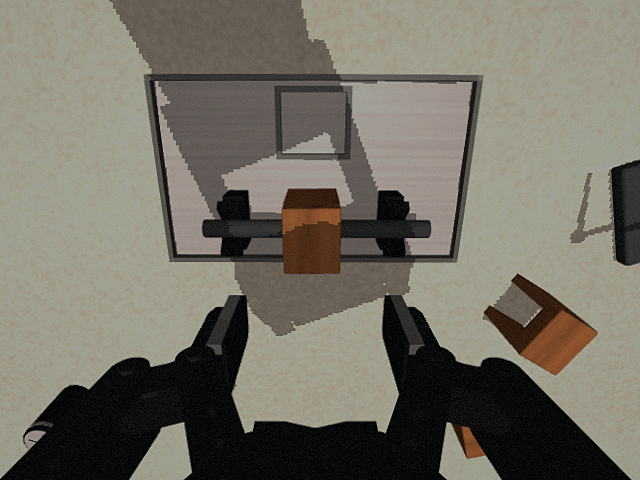

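The keeper stands astride the rod between the cradles, its top at (312,245). The pocket frame is at (277–351, 87–158) and empty. The slim can is next.

```bash
python3 -m inch '0 0 0 -1 -.55 .2 .3;0 0 0 -1 -.55 .2 .3;0 0 0 -1 -.55 .2 .3;0 0 0 -1 -.55 .2 .3;0 0 0 -1 -.55 .2 .3' >/dev/null
python3 -m inch '0 0 0 -1 -.55 0 .3;0 0 0 -.6 -.5 0 .3;0 0 0 0 0 0 .3;0 0 0 0 0 0 .3;0 0 0 0 0 0 .3' >/dev/null
python3 - <<'E'
from h import *
np.set_printoptions(precision=4,suppress=True)
w6=np.load('w6cm.npy',allow_pickle=True).item()
P=np.array([onz(w6,u,v,.012) for u,v in[(277,87),(351,87),(350,158),(278,158)]]); print('pocket',P.mean(0),P)
P=np.array([onz(w6,u,v,.012) for u,v in[(147,76),(482,76),(456,261),(171,261)]]); print('tray',P.mean(0),P)
im,cm=snap('wrist','w7.png'); 
for l in('slim_can','fat_can'): print(l,[(np.round(x['rect']).astype(int).tolist(),round(x['score'],2),onz(cm,*x['rect'][:2],0.03)[:2].round(3).tolist()) for x in robot.search_frame('wrist',l)])
np.save('w7cm.npy',cm,allow_pickle=True)
E
python3 go.py 0.670 0.151 0.025 92
```

```text
pocket [0.4169 0.2362 0.012 ] [[0.3918 0.208  0.012 ]
 [0.39   0.2627 0.012 ]
 [0.4419 0.2653 0.012 ]
 [0.4438 0.2087 0.012 ]]
tray [0.457  0.2374 0.012 ] [[0.3871 0.1123 0.012 ]
 [0.379  0.3587 0.012 ]
 [0.5269 0.3632 0.012 ]
 [0.535  0.1156 0.012 ]]
slim_can [([313, 250, 38, 52], 0.56, [0.671, 0.149])]
fat_can [([106, 285, 92, 75], 0.84, [0.705, -0.006])]
turn z 0.00 units  shift [-0.42 -0.03  4.14] tilt 0.0 -1.0 j6 -1.42 t 23.2
```

View pics/w7.png

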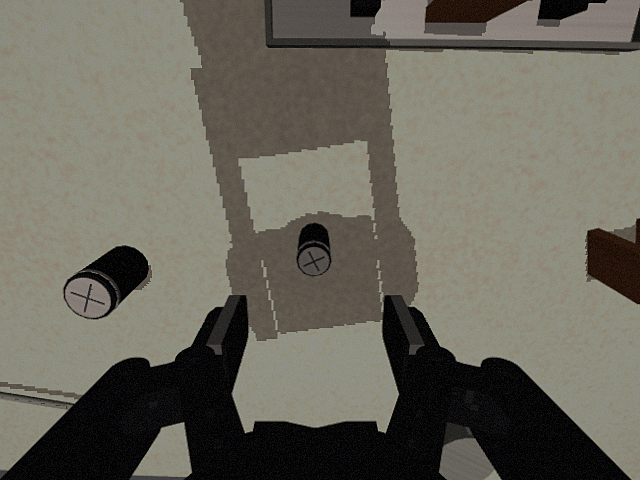

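The slim can's top is at (314,261), dead between the fingers, and the fat can's top is at (91,297).

```bash
python3 - <<'E'
from h import *
cm=np.load('w7cm.npy',allow_pickle=True).item(); w2=np.load('w2cm.npy',allow_pickle=True).item()
print(onz(cm,314,261,.05),onz(cm,314,230,0.0),onz(cm,91,297,.055),tri(ray(cm,91,297),ray(w2,361,38)))
E
python3 go.py 0.671 0.1505 0.02 92
```

```text
[0.67103969 0.15011252 0.05      ] [0.66578095 0.14983711 0.        ] [ 0.70106354 -0.00223291  0.055     ] (array([ 0.70136611, -0.00380888,  0.05314893]), np.float64(0.0016205325778470012))
turn z 0.00 units  shift [-0.46 -0.05  4.34] tilt 0.0 -1.0 j6 -1.42 t 23.2
```

```bash
python3 -m inch '0 0 0 -.46 -.06 1 .3;0 0 0 0 0 1 .3;0 0 0 0 0 1 .3;0 0 0 0 0 1 .3;0 0 0 0 0 .34 .3' 25
python3 -m inch '0 0 0 0 0 0 .5;0 0 0 0 0 0 .8;0 0 0 0 0 0 .9;0 0 0 0 0 0 .9;0 0 0 0 0 0 .9'
python3 -m inch '0 0 0 0 0 0 .9;0 0 0 0 0 -.3 .9;0 0 0 0 0 -1 .9;0 0 0 0 0 -1 .9;0 0 0 0 0 -1 .9'
python3 -m inch '0 0 0 0 0 -1 .9;0 0 0 0 0 -1 .9;0 0 0 0 0 -.5 .9;0 0 0 0 0 0 .9;0 0 0 0 0 0 .9'
python3 go.py 0.417 0.2365 0.024 92
```

```text
time_s: 23.62
eef_pos: [0.6696, 0.15, 0.0162]
orientation: [-0.018, 1.0, -0.0, -0.002]
ft_force: [-1.1, 0.2, -1.5]
grip_width: 0.7
finger_force: 0.0
time_s: 24.03
eef_pos: [0.6724, 0.1501, 0.0219]
orientation: [-0.018, 1.0, 0.0, 0.001]
ft_force: [-0.9, 1.4, 8.1]
grip_width: 0.27
finger_force: 25.9
time_s: 24.45
eef_pos: [0.6714, 0.1497, 0.1042]
orientation: [-0.018, 1.0, -0.0, 0.0]
ft_force: [1.2, 0.4, 0.5]
grip_width: 0.272
finger_force: 25.3
time_s: 24.87
eef_pos: [0.6716, 0.1497, 0.165]
orientation: [-0.018, 1.0, 0.0, 0.0]
ft_force: [-0.6, 0.1, -1.5]
grip_width: 0.269
finger_force: 25.3
turn z 0.00 units  shift [10.06  3.82  5.63] tilt 0.0 -1.0 j6 -1.42 t 24.8667
```

```bash
python3 -m inch '0 0 0 1 .38 0 .9;0 0 0 1 .38 0 .9;0 0 0 1 .38 0 .9;0 0 0 1 .38 0 .9;0 0 0 1 .38 0 .9' >/dev/null
python3 -m inch '0 0 0 1 .38 0 .9;0 0 0 1 .38 0 .9;0 0 0 1 .38 0 .9;0 0 0 1 .38 0 .9;0 0 0 1 .4 0 .9' >/dev/null
python3 -m inch '0 0 0 .06 0 1 .9;0 0 0 0 0 1 .9;0 0 0 0 0 1 .9;0 0 0 0 0 1 .9;0 0 0 0 0 .7 .9'
python3 -m inch '0 0 0 0 0 .4 .9;0 0 0 0 0 .3 .9;0 0 0 0 0 0 .9;0 0 0 0 0 0 .9;0 0 0 0 0 0 .9'
python3 go.py 0.417 0.2365 0.024 92
```

```text
time_s: 26.12
eef_pos: [0.4151, 0.2356, 0.0433]
orientation: [-0.018, 1.0, -0.001, -0.002]
ft_force: [0.0, -1.1, -0.5]
grip_width: 0.27
finger_force: 25.3
time_s: 26.53
eef_pos: [0.4173, 0.2366, 0.0308]
orientation: [-0.018, 1.0, 0.0, 0.001]
ft_force: [-0.1, 0.3, 0.3]
grip_width: 0.271
finger_force: 25.3
turn z 0.00 units  shift [ 0.01 -0.    0.27] tilt 0.0 -1.0 j6 -1.14 t 26.5333
```

```bash
python3 -m inch '0 0 0 0 0 .15 .9;0 0 0 0 0 .05 .9;0 0 0 0 0 0 .9;0 0 0 0 0 0 .9;0 0 0 0 0 0 .9'
python3 -m inch '0 0 0 0 0 .05 .9;0 0 0 0 0 0 .9;0 0 0 0 0 0 .9;0 0 0 0 0 0 .9;0 0 0 0 0 0 .9'
```

```text
time_s: 26.95
eef_pos: [0.4174, 0.2367, 0.0259]
orientation: [-0.018, 1.0, 0.0, 0.001]
ft_force: [-1.6, -0.5, 7.8]
grip_width: 0.272
finger_force: 26.1
time_s: 27.37
eef_pos: [0.4178, 0.2369, 0.0257]
orientation: [-0.018, 1.0, 0.001, 0.001]
ft_force: [-6.1, -1.8, 20.0]
grip_width: 0.271
finger_force: 27.3
```

```bash
python3 -m inch '0 0 0 0 0 -.04 .7;0 0 0 0 0 0 .5;0 0 0 0 0 0 .45;0 0 0 0 0 0 .45;0 0 0 0 0 0 .45'
python3 -m inch '0 0 0 0 0 -.4 .45;0 0 0 0 0 -1 .45;0 0 0 0 0 -1 .45;0 0 0 0 0 -1 .45;0 0 0 0 0 -1 .4' >/dev/null
for i in 1 2 3; do python3 -m inch '0 0 0 -.28 -1 -.2 .2;0 0 0 -.28 -1 -.2 .2;0 0 0 -.28 -1 -.2 .1;0 0 0 -.28 -1 -.2 0;0 0 0 -.28 -1 -.2 0' >/dev/null; done
python3 -m inch '0 0 0 -.28 -1 -.2 0;0 0 0 -.28 -1 -.2 0;0 0 0 -.28 -1 -.2 0;0 0 0 -.28 -1 -.2 0;0 0 0 -.28 -1 -.2 0'
python3 -m inch '0 0 0 0 0 0 0;0 0 0 0 0 0 0;0 0 0 0 0 0 0;0 0 0 0 0 0 0;0 0 0 0 0 0 0'
python3 - <<'E'
from h import *
im,cm=snap('wrist','w8.png'); np.save('w8cm.npy',cm,allow_pickle=True)
for l in('transformer','pocket_tray'): print(l,[(np.round(x['rect']).astype(int).tolist(),round(x['score'],2),onz(cm,*x['rect'][:2],0.03)[:2].round(3).tolist()) for x in robot.search_frame('wrist',l)])
E
```

```text
time_s: 27.78
eef_pos: [0.4168, 0.2363, 0.0244]
orientation: [-0.018, 1.0, -0.0, -0.0]
ft_force: [0.6, -0.3, -0.4]
grip_width: 0.554
finger_force: 0.0
time_s: 29.87
eef_pos: [0.5745, -0.2597, 0.2355]
orientation: [-0.018, 1.0, -0.0, 0.0]
ft_force: [0.8, 1.0, 0.2]
grip_width: 0.999
finger_force: 0.0
time_s: 30.28
eef_pos: [0.5742, -0.2575, 0.2348]
orientation: [-0.018, 1.0, 0.0, 0.0]
ft_force: [-0.7, -1.0, 0.5]
grip_width: 0.999
finger_force: 0.0
transformer [([272, 256, 64, 74], 0.71, [0.636, -0.302])]
pocket_tray [([338, 55, 208, 108], 0.56, [0.443, -0.242])]
```

View pics/w8.png

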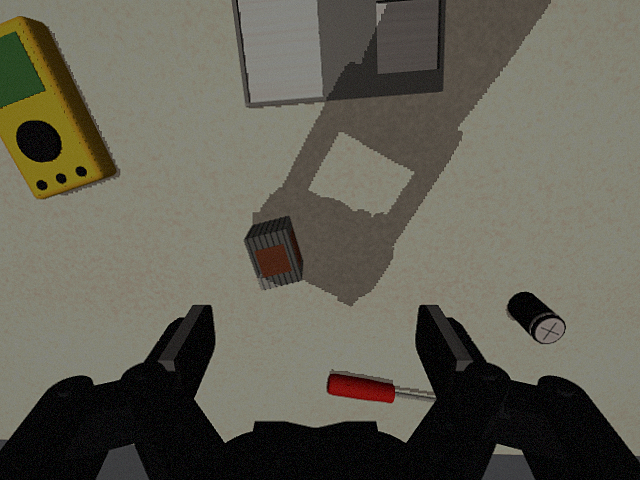

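The transformer is at (272,256). The pocket tray's far edge runs from (248,106) to (443,91). I'll compare magnified crops of the transformer and, in the top view, the tray.

Run:
```python
import cv2,numpy as np
a=cv2.imread('pics/w8.png')[205:300,230:330]; b=cv2.imread('pics/top0.png')[255:325,360:465]
A=cv2.resize(a,(400,380),interpolation=cv2.INTER_CUBIC);B=cv2.resize(b,(400,267),interpolation=cv2.INTER_CUBIC)
c=np.zeros((380,800,3),np.uint8);c[:,:400]=A;c[:267,400:]=B;cv2.imwrite('pics/c1.png',c)
```

```text
(no output)
```

View pics/c1.png

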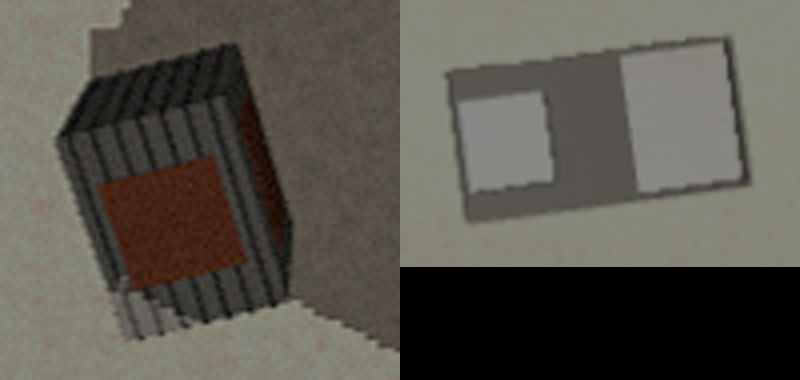

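The transformer's top-face corners in the crop are (60,135), (232,95), (293,300) and (133,338). The windings sit on the long side, facing right. The tray corners are clear in the right half.

```bash
python3 - <<'E'
from h import *
np.set_printoptions(precision=4,suppress=True)
cm=np.load('w8cm.npy',allow_pickle=True).item(); tc=robot.camera_model('top'); w2=np.load('w2cm.npy',allow_pickle=True).item()
def rep(n,P):
    P=np.array(P); E=[P[i]-P[i-1] for i in range(4)]
    print(n,P.mean(0),[round(float(np.linalg.norm(e)),4) for e in E],[round(float(np.degrees(np.arctan2(e[1],e[0]))),1) for e in E])
rep('trafo',[onz(cm,u/4+230,v/4+205,.048) for u,v in[(60,135),(232,95),(293,300),(133,338)]])
f=lambda z,L:[onz(tc,(u-400)/3.81+360,v/3.81+255,z) for u,v in L]
rep('tray',f(.012,[(446,72),(732,37),(752,185),(468,222)]))
rep('small',f(.004,[(458,100),(545,92),(554,183),(468,193)]))
rep('large',f(.004,[(620,57),(726,44),(745,178),(636,193)]))
print('w8 far edge',onz(cm,248,106,.012),onz(cm,443,91,.012))
print('w2',onz(w2,96,183,.012),onz(w2,131,352,.012))
print('trafo tri',tri(ray(cm,274.9,259.25),ray(tc,436.5,204.5)))
E
python3 go.py 0.637 -0.293 0.1 104
```

```text
trafo [ 0.6331 -0.2962  0.048 ] [0.0579, 0.0438, 0.0571, 0.0429] [-162.6, 105.8, 16.5, -73.2]
tray [ 0.428  -0.2378  0.012 ] [0.0987, 0.1907, 0.0979, 0.1888] [7.2, -84.1, -173.9, 96.2]
small [ 0.4203 -0.177   0.004 ] [0.0613, 0.0578, 0.06, 0.0572] [5.0, -85.8, -175.7, 95.5]
large [ 0.434 -0.294  0.004] [0.0901, 0.0715, 0.0893, 0.0734] [5.3, -84.1, -173.5, 96.5]
w8 far edge [ 0.4881 -0.3261  0.012 ] [ 0.4676 -0.1396  0.012 ]
w2 [ 0.4752 -0.1386  0.012 ] [ 0.4936 -0.3259  0.012 ]
trafo tri (array([ 0.6347, -0.2969,  0.0428]), np.float64(0.0001493376209989271))
turn z -2.39 units  shift [-2.09 -1.97  5.39] tilt 0.0 -1.0 j6 -2.07 t 30.4333
```

```bash
python3 -m inch '0 0 -1 0 0 0 0;0 0 -1 0 0 0 0;0 0 -.9 0 0 0 0;0 0 0 0 0 0 0;0 0 0 0 0 0 0' 
python3 go.py 0.6335 -0.2965 0.09 106.5
```

```text
time_s: 30.85
eef_pos: [0.5743, -0.2582, 0.2346]
orientation: [-0.143, 0.99, 0.0, 0.0]
ft_force: [1.0, 0.5, 0.5]
grip_width: 1.0
finger_force: 0.0
turn z -0.02 units  shift [-1.83 -2.14  5.78] tilt 0.0 -1.0 j6 -2.32 t 30.85
```

```bash
python3 -m inch '0 0 0 -.9 -1 .9 0;0 0 0 -.9 -1 1 0;0 0 0 0 -.14 1 0;0 0 0 0 0 1 0;0 0 0 0 0 1 0' 
python3 -m inch '0 0 0 0 0 .8 0;0 0 0 0 0 0 0;0 0 0 0 0 0 0;0 0 0 0 0 0 0;0 0 0 0 0 0 0' 
python3 go.py 0.6335 -0.2965 0.014 106.5
```

```text
time_s: 31.27
eef_pos: [0.6327, -0.2969, 0.1104]
orientation: [-0.142, 0.99, 0.0, -0.0]
ft_force: [0.1, 0.2, 0.0]
grip_width: 1.003
finger_force: 0.0
time_s: 31.68
eef_pos: [0.6333, -0.2971, 0.0944]
orientation: [-0.143, 0.99, -0.001, 0.001]
ft_force: [0.3, -0.3, 0.4]
grip_width: 0.998
finger_force: 0.0
turn z -0.00 units  shift [-0.01  0.03  3.22] tilt 0.0 -1.0 j6 -2.33 t 31.6833
```

```bash
python3 -m inch '0 0 0 0 0 1 0;0 0 0 0 0 1 0;0 0 0 0 0 1 0;0 0 0 0 0 .2 0;0 0 0 0 0 0 .2' 80
python3 -m inch '0 0 0 0 0 0 .5;0 0 0 0 0 0 .8;0 0 0 0 0 0 .8;0 0 0 0 0 0 .8;0 0 0 0 0 0 .8' 
python3 -m inch '0 0 0 0 0 0 .8;0 0 0 0 0 -.3 .8;0 0 0 0 0 -.7 .8;0 0 0 0 0 -1 .8;0 0 0 0 0 -1 .8' 
python3 -m inch '0 0 .7 0 0 -1 .8;0 0 .7 0 0 -.5 .8;0 0 .7 0 0 0 .8;0 0 0 0 0 0 .8;0 0 0 0 0 0 .8' 
python3 go.py 0.4337 -0.2927 0.018 96
```

```text
time_s: 32.1
eef_pos: [0.6322, -0.2966, 0.0117]
orientation: [-0.144, 0.99, 0.0, -0.001]
ft_force: [-0.6, 0.1, -0.2]
grip_width: 0.879
finger_force: 0.0
time_s: 32.52
eef_pos: [0.6337, -0.2974, 0.0149]
orientation: [-0.144, 0.99, -0.001, 0.001]
ft_force: [-1.1, -0.8, 8.4]
grip_width: 0.506
finger_force: 82.9
time_s: 32.93
eef_pos: [0.6322, -0.2966, 0.0883]
orientation: [-0.144, 0.99, 0.0, -0.0]
ft_force: [1.2, -0.5, -3.1]
grip_width: 0.506
finger_force: 81.7
time_s: 33.35
eef_pos: [0.6324, -0.2967, 0.125]
orientation: [-0.053, 0.999, -0.0, -0.0]
ft_force: [0.7, -0.2, -4.7]
grip_width: 0.503
finger_force: 82.0
turn z 0.02 units  shift [7.89 0.99 4.28] tilt 0.0 -1.0 j6 -2.15 t 33.35
```

```bash
python3 -m inch '0 0 0 1 .12 0 .8;0 0 0 1 .12 0 .8;0 0 0 1 .12 0 .8;0 0 0 1 .12 0 .8;0 0 0 1 .12 0 .8' >/dev/null
python3 -m inch '0 0 0 1 .12 0 .8;0 0 0 1 .12 0 .8;0 0 0 .9 .15 .6 .8;0 0 0 0 0 .7 .8;0 0 0 0 0 .7 .8'
python3 -m inch '0 0 0 0 0 .7 .8;0 0 0 0 0 .6 .8;0 0 0 0 0 .4 .8;0 0 0 0 0 .2 .8;0 0 0 0 0 0 .8'
python3 -m inch '0 0 0 0 0 .1 .8;0 0 0 0 0 0 .8;0 0 0 0 0 0 .8;0 0 0 0 0 0 .8;0 0 0 0 0 0 .8'
python3 go.py 0.4337 -0.2927 0.018 96
```

```text
time_s: 34.18
eef_pos: [0.4325, -0.2929, 0.0743]
orientation: [-0.053, 0.999, -0.0, 0.0]
ft_force: [0.9, 0.6, -3.1]
grip_width: 0.505
finger_force: 82.1
time_s: 34.6
eef_pos: [0.4331, -0.2926, 0.0262]
orientation: [-0.053, 0.999, 0.001, -0.001]
ft_force: [0.5, 1.3, -4.4]
grip_width: 0.5
finger_force: 82.1
time_s: 35.02
eef_pos: [0.4337, -0.293, 0.0252]
orientation: [-0.053, 0.999, -0.0, 0.0]
ft_force: [-0.4, -0.1, -3.6]
grip_width: 0.504
finger_force: 82.1
turn z 0.00 units  shift [0.   0.01 0.29] tilt 0.0 -1.0 j6 -2.32 t 35.0167
```

```bash
python3 -m inch '0 0 0 0 0 .15 .8;0 0 0 0 0 .1 .8;0 0 0 0 0 0 .8;0 0 0 0 0 0 .8;0 0 0 0 0 0 .8'
python3 -m inch '0 0 0 0 0 .05 .8;0 0 0 0 0 0 .8;0 0 0 0 0 0 .8;0 0 0 0 0 0 .8;0 0 0 0 0 0 .8'
```

```text
time_s: 35.43
eef_pos: [0.4337, -0.293, 0.0189]
orientation: [-0.053, 0.999, -0.0, 0.0]
ft_force: [-3.7, 2.6, 4.8]
grip_width: 0.501
finger_force: 83.4
time_s: 35.85
eef_pos: [0.4337, -0.2931, 0.0189]
orientation: [-0.053, 0.999, -0.0, 0.0]
ft_force: [-12.4, 9.0, 21.6]
grip_width: 0.503
finger_force: 85.3
```

```bash
python3 -m inch '0 0 0 0 0 -.04 .5;0 0 0 0 0 0 .2;0 0 0 0 0 0 .2;0 0 0 0 0 0 .2;0 0 0 0 0 0 .2' 40
python3 -m inch '0 0 0 0 0 -.4 .2;0 0 0 0 0 -1 .2;0 0 0 0 0 -1 .2;0 0 0 0 0 -1 .2;0 0 0 0 0 -1 .2'
python3 go.py 0.701 -0.003 0.09 96
```

```text
time_s: 36.27
eef_pos: [0.4336, -0.2929, 0.0181]
orientation: [-0.053, 0.999, 0.0, -0.0]
ft_force: [-0.3, -0.3, 0.2]
grip_width: 0.802
finger_force: 0.0
time_s: 36.68
eef_pos: [0.4335, -0.2928, 0.1302]
orientation: [-0.053, 0.999, -0.0, 0.0]
ft_force: [0.6, -0.4, -0.4]
grip_width: 0.8
finger_force: 0.0
turn z 0.00 units  shift [-11.85  10.41   1.61] tilt 0.0 -1.0 j6 -2.32 t 36.6833
```

```bash
for i in 1 2; do python3 -m inch '0 0 0 -1 .88 .05 .1;0 0 0 -1 .88 .05 .1;0 0 0 -1 .88 .05 .1;0 0 0 -1 .88 .05 .1;0 0 0 -1 .88 .05 .1' > /dev/null; done
python3 -m inch '0 0 0 -1 .88 .1 .1;0 0 0 -.8 .7 .1 .1;0 0 0 0 0 0 .1;0 0 0 0 0 0 .1;0 0 0 0 0 0 .1'
python3 - <<'E'
from h import *
im,cm=snap('wrist','w9.png'); print(np.array(robot.read_state()['eef_pos']))
for x in robot.search_frame('wrist','fat_can'):
    u,v,w,h=x['rect']; print(x['rect'],x['score'],onz(cm,u,v,.027),'top',onz(cm,u,v+h/2-w/2,.055))
E
python3 go.py 0.701 -0.003 0.02 96
```

```text
time_s: 37.93
eef_pos: [0.6995, -0.0041, 0.111]
orientation: [-0.053, 0.999, -0.0, -0.0]
ft_force: [-0.4, -0.2, -0.3]
grip_width: 0.9
finger_force: 0.0
[ 0.69937354 -0.00452752  0.11117842]
[315.4, 248.3, 60.8, 78.6] 0.69 [ 0.70390699 -0.00407166  0.027     ] top [ 0.69869626 -0.00466645  0.055     ]
turn z -0.01 units  shift [-0.07  0.06  3.65] tilt 0.0 -1.0 j6 -1.72 t 38.0333
```

View pics/w9.png

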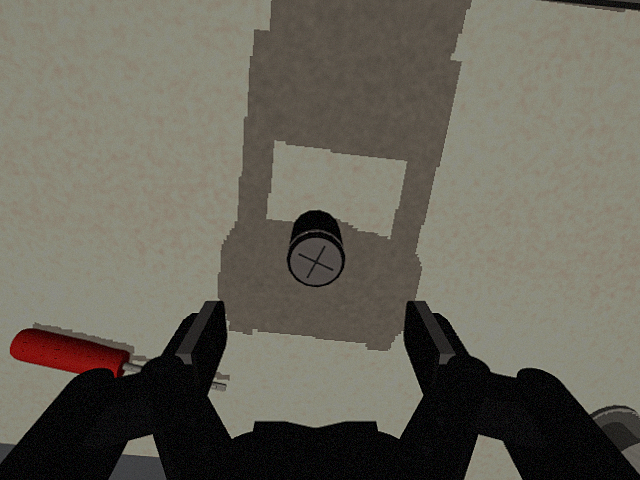

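The fat can's top is at (316,258), centred between the pads, and the screwdriver is well clear.

```bash
python3 -m inch '0 0 0 -.04 .02 1 .1;0 0 0 0 0 1 .1;0 0 0 0 0 1 .1;0 0 0 0 0 .6 .1;0 0 0 0 0 0 .2' 35
python3 -m inch '0 0 0 0 0 0 .5;0 0 0 0 0 0 .8;0 0 0 0 0 0 .8;0 0 0 0 0 0 .8;0 0 0 0 0 0 .8' 
python3 -m inch '0 0 0 0 0 0 .8;0 0 0 0 0 -.3 .8;0 0 0 0 0 -.7 .8;0 0 0 0 0 -1 .8;0 0 0 0 0 -1 .8' 
python3 -m inch '0 0 0 0 0 -1 .8;0 0 0 0 0 -.5 .8;0 0 0 0 0 0 .8;0 0 0 0 0 0 .8;0 0 0 0 0 0 .8' 
python3 go.py 0.4215 -0.1763 0.025 96
```

```text
time_s: 38.45
eef_pos: [0.6987, -0.0039, 0.0173]
orientation: [-0.052, 0.999, 0.0, -0.002]
ft_force: [0.2, 0.3, -0.4]
grip_width: 0.806
finger_force: 0.0
time_s: 38.87
eef_pos: [0.7016, -0.0035, 0.023]
orientation: [-0.052, 0.999, -0.0, 0.001]
ft_force: [-1.7, -1.2, 8.1]
grip_width: 0.412
finger_force: 34.8
time_s: 39.28
eef_pos: [0.7004, -0.0032, 0.0972]
orientation: [-0.053, 0.999, 0.0, -0.0]
ft_force: [1.0, 0.5, -0.7]
grip_width: 0.411
finger_force: 35.0
time_s: 39.7
eef_pos: [0.7001, -0.0032, 0.1316]
orientation: [-0.053, 0.999, 0.0, -0.001]
ft_force: [-0.8, 0.8, -2.3]
grip_width: 0.408
finger_force: 35.0
turn z 0.00 units  shift [11.8  -5.72  4.28] tilt 0.0 -1.0 j6 -1.72 t 39.7
```

```bash
for i in 1 2; do python3 -m inch '0 0 0 1 -.48 0 .8;0 0 0 1 -.48 0 .8;0 0 0 1 -.48 0 .8;0 0 0 1 -.48 0 .8;0 0 0 1 -.48 0 .8' >/dev/null; done
python3 -m inch '0 0 0 .9 -.45 0 .8;0 0 0 .9 -.45 .5 .8;0 0 0 0 0 1 .8;0 0 0 0 0 1 .8;0 0 0 0 0 .7 .8'
python3 -m inch '0 0 0 0 0 .5 .8;0 0 0 0 0 .25 .8;0 0 0 0 0 .1 .8;0 0 0 0 0 0 .8;0 0 0 0 0 0 .8'
python3 go.py 0.4215 -0.1763 0.025 96
```

```text
time_s: 40.95
eef_pos: [0.4206, -0.1756, 0.0499]
orientation: [-0.052, 0.999, 0.001, -0.001]
ft_force: [-0.2, -0.6, -1.9]
grip_width: 0.416
finger_force: 35.1
time_s: 41.37
eef_pos: [0.4227, -0.176, 0.0327]
orientation: [-0.053, 0.999, -0.0, 0.0]
ft_force: [1.0, -0.1, -1.1]
grip_width: 0.413
finger_force: 35.1
turn z 0.01 units  shift [ 0.05 -0.01  0.31] tilt 0.0 -1.0 j6 -2.13 t 41.3667
```

```bash
python3 -m inch '0 0 0 .05 0 .15 .8;0 0 0 0 0 .1 .8;0 0 0 0 0 0 .8;0 0 0 0 0 0 .8;0 0 0 0 0 0 .8'
python3 -m inch '0 0 0 0 0 .06 .8;0 0 0 0 0 0 .8;0 0 0 0 0 0 .8;0 0 0 0 0 0 .8;0 0 0 0 0 0 .8'
```

```text
time_s: 41.78
eef_pos: [0.4216, -0.1764, 0.027]
orientation: [-0.053, 0.999, -0.0, 0.001]
ft_force: [-3.5, 0.5, 10.7]
grip_width: 0.405
finger_force: 35.9
time_s: 42.2
eef_pos: [0.4218, -0.1764, 0.0268]
orientation: [-0.053, 0.999, -0.0, 0.001]
ft_force: [-12.0, 6.0, 30.4]
grip_width: 0.409
finger_force: 38.0
```

Seated. I'll release, back off and check with one composite picture from the top and side cameras.

```bash
python3 -m inch '0 0 0 0 0 -.05 .6;0 0 0 0 0 0 .35;0 0 0 0 0 0 .3;0 0 0 0 0 0 .3;0 0 0 0 0 0 .3'
python3 -m inch '0 0 0 0 0 -.4 .3;0 0 0 0 0 -1 .3;0 0 0 0 0 -1 .3;0 0 0 0 0 -1 .3;0 0 0 0 0 -1 .3'
python3 -m inch '0 0 0 -.9 1 -1 .3;0 0 0 -.9 1 -1 .3;0 0 0 -.9 1 -1 .3;0 0 0 -.9 1 -1 .3;0 0 0 -.9 1 -1 .3'
python3 -m inch '0 0 0 -.9 .4 0 .3;0 0 0 -.9 .4 0 .3;0 0 0 -.9 .4 0 .3;0 0 0 0 0 0 .3;0 0 0 0 0 0 .3'
python3 - <<'E'
from h import *
t,_=snap('top','t9.png'); s,_=snap('side','s9.png')
c=np.zeros((600,800,3),np.uint8)
c[:300,:400]=cv2.resize(t[240:330,165:285],(400,300),interpolation=2); c[:300,400:]=cv2.resize(t[240:330,350:470],(400,300),interpolation=2)
c[300:,:400]=cv2.resize(s[190:265,195:295],(400,300),interpolation=2); c[300:,400:]=cv2.resize(s[285:375,245:365],(400,300),interpolation=2)
cv2.imwrite('pics/c2.png',c)
E
```

```text
time_s: 42.62
eef_pos: [0.4209, -0.176, 0.0253]
orientation: [-0.052, 0.999, 0.0, -0.0]
ft_force: [-0.1, 0.2, -0.6]
grip_width: 0.698
finger_force: 0.0
time_s: 43.03
eef_pos: [0.4208, -0.176, 0.1374]
orientation: [-0.052, 0.999, -0.0, 0.0]
ft_force: [-0.1, -0.1, 0.1]
grip_width: 0.698
finger_force: 0.0
time_s: 43.45
eef_pos: [0.5196, -0.0392, 0.2619]
orientation: [-0.052, 0.999, -0.0, 0.0]
ft_force: [0.8, -1.0, 0.5]
grip_width: 0.703
finger_force: 0.0
time_s: 43.87
eef_pos: [0.5835, -0.0033, 0.2597]
orientation: [-0.053, 0.999, 0.0, -0.0]
ft_force: [-0.8, -0.4, -0.8]
grip_width: 0.704
finger_force: 0.0
```

View pics/c2.png

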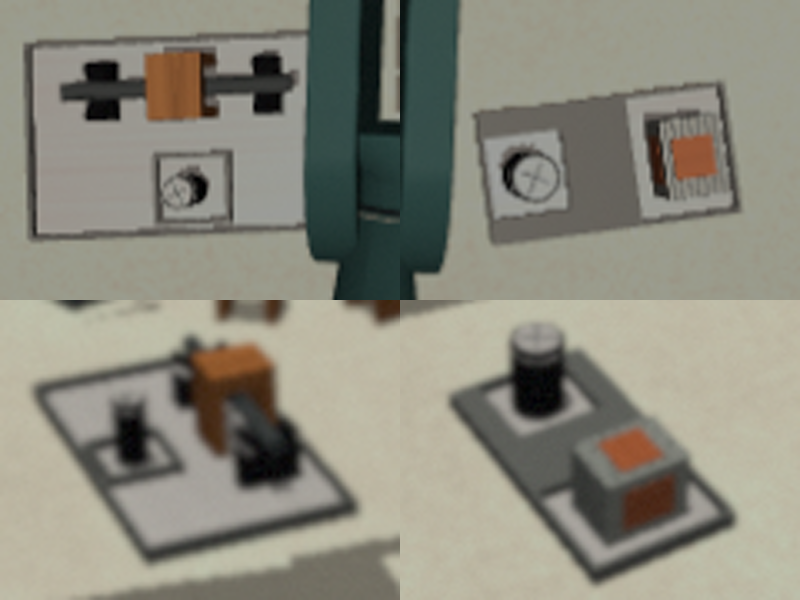

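All five parts stand in their places: rod at (180,85), keeper at (172,85), slim can at (185,188), fat can at (535,175) and transformer at (690,155) in the composite. I'm handing in.

```bash
python3 -c "
from cell import robot
print(robot.job_done())"
```

```text
the job is handed in; nothing more can be done
None
```

Both kits are made up and the job is handed in at about 44 s of the 122 s; the last pictures show every part upright in its place, though the hand-in returned no verdict.

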